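# Lower the ratcheted guard over the finishing turntable

## Robot

A 7-joint arm with a two-finger parallel gripper is mounted at the origin on the work surface. World frame = base frame: x ahead of the robot, y to its left, z up, the work surface at z = 0. Lengths are in m, angles in rad, forces in N, time in s.
With the tool pointing down it reaches from about 0.4 to 0.85 m from the base axis. Payload 4.5 kg.
Tool frame: the origin (TCP) lies on the centre line of the jaws, within the pads' length; the fingertips stand 14 mm ahead of it and the grasp point (between the pads) lies 5 mm behind it; y points along the fingers, z is the direction in which the jaws open and shut, and the axes are right-handed (so a half turn about y gives the same grasp; the last joint's range is limited). The gripper opens to 88 mm and grips with 3 to 60 N. Pads are 18 mm wide; open, the fingers measure 123 mm over their backs; the gripper's body (75 mm by 187 mm) begins 45 mm behind the grasp point.
Start: joints at [1.305, 0.689, -0.195, 1.565, 0.157, 0.902, -0.215], TCP at [0.185, -0.597, 0.253] pointing down, gripper open.
Joint ranges: [-3.01, 3.01], [-0.46, 2.08], [-1.47, 1.51], [0.13, 2.56], [-1, 4.14], [0.04, 2.09], [-2.66, 2.66]. Speed limits (rad/s): [2.57, 2.57, 3.14, 3.14, 3.14, 3.14, 3.14].

## Interface

Orientations are given as a unit quaternion [x, y, z, w].
In Python, from plant import get_state, imaging, job gives the robot as it stands.
- The arm moves only by the tool send_rows, never from a script. Its argument "motion" is a list that holds one entry, the list of rows, each a list of 7 numbers: the turn, a rotation vector about the tool's x, y, z scaled (see below), then the shift along the tool's x, y, z scaled (see below), then the gripper's target within -1 to 1 (shut at 1, half-way at 0, fully open at -1). In form: [[[rx, ry, rz, tx, ty, tz, gripper], ...]]. A call has exactly 5 rows; each row shifts and turns the commanded pose from where the row before left it, along the tool's axes as they then stand; what a row does not reach is not made up. The controller multiplies each number of a shift by 0.02 m and each number of a turn by 0.08 rad. A row lasts 1/12 s, in which the tool goes at most 41.7 mm and 7.16 degrees, less where a joint would pass 70% of its speed; a pose out of reach is approached as far as the arm can. A call with a number of a shift or a turn outside -1 to 1 is refused whole. A call with a gripper value outside its range is refused whole. The fingers move at their own pace and stop on an object; "force" is the grip in N (left out, the last holds). Time passes only in rows, so rows that do not move let the fingers close, or fill a call up. It gives the time, the measured TCP pose, the force and the opening at its end, in the units of the state.
- get_state(): the state, without advancing time (a new reading comes with each control period).
- imaging.snapshot(name): name is "scene" or "top" or "wrist"; returns a dict with "img" (400x640x3 uint8, red, green, blue), "camera_matrix" (3x3 intrinsics, pixels), "R" (3x3) and "t" (3): a world point X has camera coordinates R X + t; the wrist camera has in their place "hand_eye" (4x4, takes a point from camera to tool coordinates, whose origin is the TCP and whose axes are the tool frame's). Camera axes: x right, y down, z forward; pixel columns grow to the right and rows downward; lengths in m; the calibration is good to about 2 mm. A picture is of the moment at which its call begins: read the wrist's pose just before it. There is no depth.
- job.finish_job(): hands the job in, once; it reports no verdict.
The state is a dict: "clock": time; "q": joint angles; "qd": joint speeds; "joint_torque": joint torques, N m; "tool_pos": TCP position; "eef_rot": TCP orientation; "contact_force": force on the tool from outside, world axes, zero at the start; "moment": the same for the moment, N m; "opening": opening from 0.0 (shut) to 1.0 (fully open).
Only numpy, scipy, OpenCV 4.12 (cv2) and the standard library are available. Lean on these libraries where they do the work, as an engineer would, in place of code of your own. Each camera call takes 0.05 s, during which the arm holds its last target.

## Task

The clear guard over the small bowl-finishing turntable is propped up by its ratchet. With the fingertips, press the pawl's thumb plate down until the pawl flips clear of the teeth and stays there, then push the guard arm down by its cross bar until it rests fully on its stop post. Only press and push, never raise the guard; leave the pawl free and do not disturb the tin, the bottle or the wooden finial.

Things in the scene. Friction and masses are not known exactly. Their poses are not given: they have to be found in the camera images.
- station: Bowl-finishing station fixed to the bench: steel base plate 150 (x) x 420 (y) x 12 mm; origin at the centre of its underside, z up. In its frame (mm): motor housing 130 x 130 (top z 52) at y -75 with a bowl 100 wide (top z 102); rubber-topped stop post (z 124) at y -165; grey hinge post (z 147) at y 45, pawl post (z 77) at y 87. Guard and pawl swing in the plane x = 0.
- guard_hinge (a point): Hinge axis of the guard arm, in the middle of the steel ratchet wheel (radius 53 mm over its teeth), at (0, 45, 135) mm in the station's frame; the axis runs along the station's x.
- guard (a joint): Guard arm angle, rad: 0 = level, resting on the stop post; positive = raised (limit 0.95). Starts at 0.46 to 0.58. Stiff hinge: stays where it is left; with the pawl free, about 2 to 5 N down on the cross bar moves it. With the pawl engaged it can only go down to the next tooth and locks there, at 0.44 rad.
- guard_bar (a point): Middle of the steel cross bar at the guard arm's end: round, 16 mm diameter, 90 mm long, along the station's x, 210 mm from the hinge towards the station's -y: in the station's frame y = 45 - 210 cos(angle), z = 135 + 210 sin(angle) mm. Under the arm, 62 to 178 mm from the hinge, hangs the clear guard, 124 mm wide (x), skirts 30 mm deep.
- pawl (a joint): Pawl angle, rad: 0 = nose hooked fully into the wheel's teeth, 0.32 = end stop, nose clear. Spring-loaded over centre: below about 0.18 it springs back to the teeth, above it flips by itself to 0.32 and stays. Starts at 0. Takes about 3 N down on the thumb plate.
- pawl_plate (a point): Middle of the top face of the pawl's thumb plate: flat dark steel, 44 (x) x 36 (y) x 6 mm, three thin ribs; at (0, 170, 86) mm in the station's frame with the pawl fully engaged. The pivot at (0, 87, 65) mm runs along x; the plate swings down 27 mm (to z about 59 mm) to the end stop. Nothing stands above it; under it is only the base plate.
- wax_tin: Loose aluminium tin, 68 mm diameter, 42 mm high, origin at the centre of its underside. Bystander.
- finial: Loose turned finial of dark wood, 52 mm wide foot, 84 mm high, standing, origin at the centre of its underside. Bystander.
- oil_bottle: Loose amber oil bottle, 56 mm diameter, 120 mm high, origin at the centre of its underside. Bystander.

How it is judged:
On the way, in this order (a step that is already met when the one before it is completed fails the run):
1. the pawl is pressed free of the teeth while the guard is still up (value of joint pawl above 0.26 rad and value of joint guard above 0.3 rad), for 0.2 s.
2. the guard arm is pushed down onto its stop post (value of joint guard below 0.05 rad), for 0.2 s.
At the end, for the whole second after the job is handed in: The guard arm is down on its stop post (within 0.05 rad of level), the pawl is still free of the teeth (beyond 0.26 rad), and tin, finial and bottle stand within 20 mm of where they were (value of joint guard below 0.05 rad and value of joint pawl above 0.26 rad and distance of each of wax_tin, finial, oil_bottle from where it was at the start of the episode below 0.02 m); the robot touches nothing.
It fails at once if the guard is lifted instead of pushed down (value of joint guard above 0.88 rad).
It fails at once if a bystander is knocked, shifted by more than 20 mm or lifted (distance of any of wax_tin, finial, oil_bottle from where it was at the start of the episode above 0.02 m).
It also fails if it takes over 46 s, if anything falls off the work surface, if the arm or the gripper's body presses on something with over 40 N, if the wrist force passes 120 N, or if a joint passes its speed limit or range.

## Working session

There is one attempt and no reset: what is moved stays moved. The work goes in short steps, Python scripts to look and compute and a tool call to move; the robot and the scene stay as the last step left them, time stands still between calls to the robot, and variables do not carry over. Pictures are saved under pics/ and viewed, and the job is handed in when it is done.

Besides the shell and the picture viewer there is one more tool, called as name(argument=value, ...) on one line, values as JSON. send_rows: Moves the arm, as the interface text tells. Its arguments: {"type":"object","properties":{"motion":{"type":"array"},"force":{"type":"number"}},"required":["motion"]}

```bash
mkdir -p pics; python3 - <<'E'
from plant import get_state, imaging
import cv2,numpy as np
s=get_state(); print({k:np.round(v,3).tolist() for k,v in s.items()})
for n in ("scene","top"):
    d=imaging.snapshot(n); cv2.imwrite(f"pics/{n}0.png",d["img"][:,:,::-1])
    np.savez(f"{n}.npz",**{k:d[k] for k in("camera_matrix","R","t")})
    print(n,np.round(d["camera_matrix"],1).tolist(),np.round(d["R"],3).tolist(),np.round(d["t"],3).tolist())
E
```

```text
{'clock': 0.0, 'q': [1.305, 0.69, -0.195, 1.566, 0.157, 0.903, -0.215], 'qd': [0.001, -0.002, -0.0, -0.0, -0.001, 0.001, 0.002], 'joint_torque': [-0.001, -52.755, -1.267, -15.343, -0.053, 0.007, 0.0], 'tool_pos': [0.184, -0.597, 0.252], 'eef_rot': [-0.106, 0.7, -0.699, 0.105], 'contact_force': [-0.186, -0.304, 0.462], 'moment': [0.023, 0.006, 0.016], 'opening': 1.0}
scene [[379.4, 0.0, 317.5], [0.0, 379.4, 197.3], [0.0, 0.0, 1.0]] [[-0.537, 0.844, 0.002], [0.633, 0.404, -0.66], [-0.558, -0.353, -0.751]] [0.267, -0.317, 1.055]
top [[455.1, 0.0, 319.1], [0.0, 455.1, 198.3], [0.0, 0.0, 1.0]] [[0.022, -1.0, -0.013], [-0.992, -0.02, -0.128], [0.128, 0.016, -0.992]] [0.032, 0.57, 0.85]
```

View pics/scene0.png

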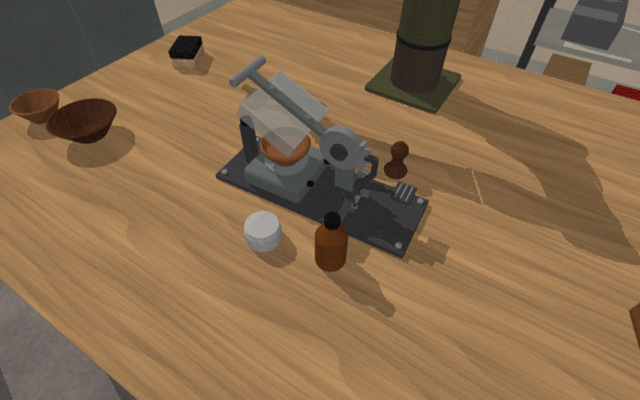

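View pics/top0.png

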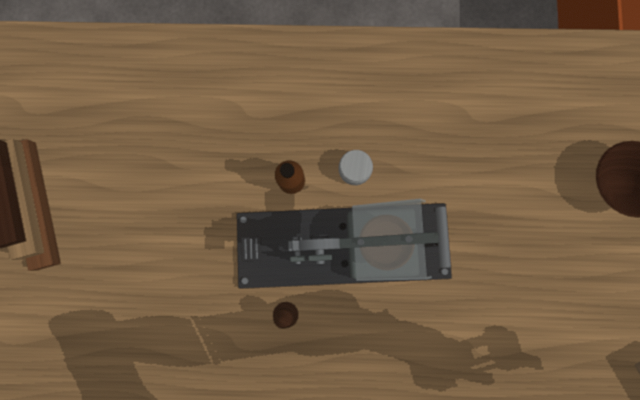

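Station lies nearly aligned with the world axes: plate corners in top view are about (237,213), (446,204), (451,277), (239,288), with the thumb plate at (251,248) and the bar at (443,239). I'll zoom in to refine these.

```bash
python3 - <<'E'
import cv2
a=cv2.imread("pics/top0.png"); cv2.imwrite("pics/topz.png",cv2.resize(a[150:340,220:470],None,fx=3.2,fy=3.1,interpolation=cv2.INTER_CUBIC)[:600,:800])
a=cv2.imread("pics/scene0.png"); cv2.imwrite("pics/scenez.png",cv2.resize(a[50:260,205:455],None,fx=3.2,fy=2.8,interpolation=cv2.INTER_CUBIC)[:600,:800])
E
```

```text
(no output)
```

View pics/topz.png

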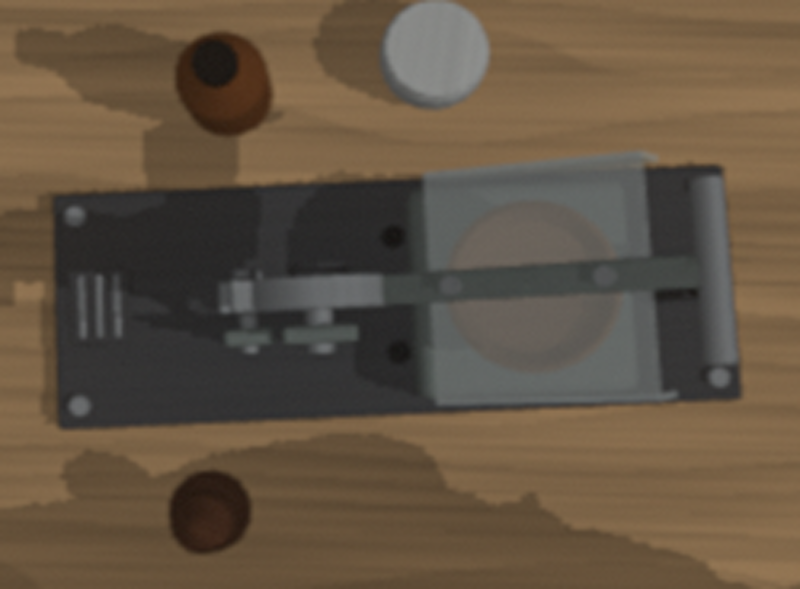

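View pics/scenez.png

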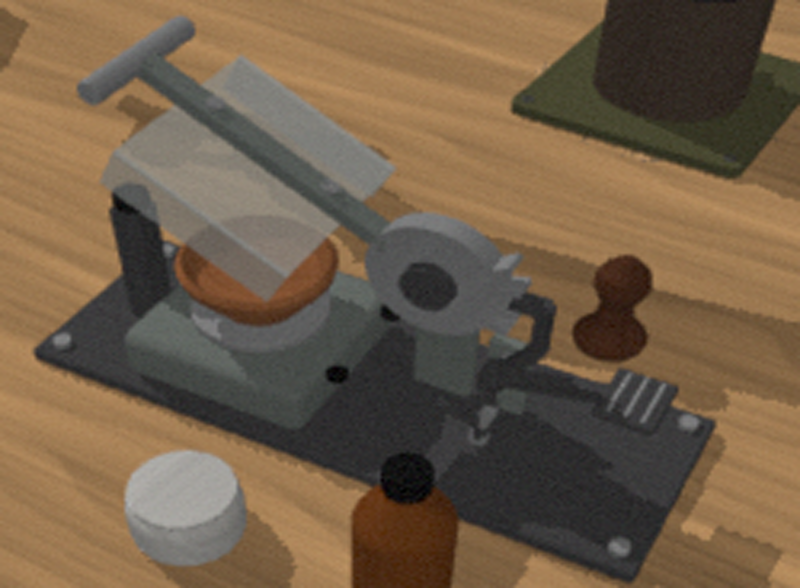

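```bash
cat > h.py <<'E'
import numpy as np
from scipy.optimize import least_squares
from scipy.spatial.transform import Rotation as Rn
cam={n:dict(np.load(n+".npz")) for n in("top","scene")}
def proj(n,X):
    c=cam[n]; p=np.atleast_2d(X)@c["R"].T+c["t"]; p=p@c["camera_matrix"].T; return p[:,:2]/p[:,2:]
def ray(n,uv,z):
    c=cam[n]; C=-c["R"].T@c["t"]; d=c["R"].T@np.linalg.inv(c["camera_matrix"])@np.array([*uv,1]); return C+d*(z-C[2])/d[2]
def W(P,s): # station mm-> world
    x,y,a=P; r=Rn.from_euler("z",a).as_matrix(); return np.atleast_2d(s)/1000@r.T+[x,y,0]
E
python3 - <<'E'
from h import *
T=lambda u,v:(220+(u+.5)/3.2-.5,150+(v+.5)/3.1-.5)
S=lambda u,v:(205+(u+.5)/3.2-.5,50+(v+.5)/2.8-.5)
obs=[("top",T(54,197),(75,210,12)),("top",T(722,167),(75,-210,12)),("top",T(740,398),(-75,-210,12)),("top",T(60,427),(-75,210,12)),
("scene",S(37,352),(75,-210,12)),("scene",S(632,578),(75,210,12)),("scene",S(714,424),(-75,210,12)),
("top",T(99,306),(0,170,86)),("scene",S(641,395),(0,170,86))]
bars=[("top",T(711,270)),("scene",S(140,58))]
def bar(g): return (0,45-210*np.cos(g),135+210*np.sin(g))
def f(p):
    r=[proj(n,W(p[:3],s))[0]-uv for n,uv,s in obs]+[proj(n,W(p[:3],bar(p[3])))[0]-uv for n,uv in bars]
    return np.concatenate(r)
r=least_squares(f,[.6,-.05,0,.5],loss="soft_l1")
print(r.x,np.round(r.fun.reshape(-1,2),1).tolist())
P=r.x[:3]; np.save("P.npy",r.x)
print("plate",W(P,(0,170,86)),"bar",W(P,bar(r.x[3])),"bar down",W(P,bar(0)),"hinge",W(P,(0,45,135)))
print("finial foot",ray("top",T(209,515),.03),"bottle",ray("top",T(214,62),.12),"tin",ray("top",T(435,50),.042))
E
```

```text
[ 0.48108743 -0.0044252   0.06582964  0.48862215] [[-0.5, -1.5], [0.7, -1.2], [1.2, 0.4], [-0.9, 0.4], [-0.7, -1.4], [2.0, -0.5], [2.5, -1.8], [0.3, -0.7], [-0.3, 0.9], [0.6, -0.3], [1.0, 0.1]]
plate [[0.46990447 0.16520658 0.086     ]] bar [[ 0.49032494 -0.14454694  0.23357604]] bar down [[ 0.49194148 -0.16906781  0.135     ]] hinge [[0.47812723 0.04047733 0.135     ]]
finial foot [0.34351615 0.10397207 0.03      ] bottle [0.60888701 0.10175327 0.12      ] tin [ 0.63420312 -0.02605955  0.042     ]
```

```bash
cat >> h.py <<'E'
from plant import get_state
def rel(target,quiet=False):
    s=get_state(); R=Rn.from_quat(s["eef_rot"]).as_matrix()
    d=np.array(target)-s["tool_pos"]
    print("t",round(s["clock"],2),"pos",np.round(s["tool_pos"],4),"F",np.round(s["contact_force"],1),"open",s["opening"])
    print("tool shift units",np.round(R.T@d/.02,2)); return R
E
python3 - <<'E'
from h import *
P=np.load("P.npy")[:3]
R=rel([0.47,0.165,0.35]); print(np.round(R,3))
# desired: tool y down, tool z along station x (either sign)
for sgn in(1,-1):
    z=Rn.from_euler("z",P[2]).apply([sgn,0,0]); y=np.array([0,0,-1.]); x=np.cross(y,z)
    D=np.c_[x,y,z]; print(sgn,"rotvec tool /0.08",np.round(Rn.from_matrix(R.T@D).as_rotvec()/.08,2))
E
```

```text
t 0.1 pos [ 0.1844 -0.5966  0.252 ] F [-0.2 -1.   0.7] open 0.9992127178227765
tool shift units [-24.89  -4.85 -32.17]
[[-0.955 -0.001  0.295]
 [-0.295  0.002 -0.955]
 [ 0.    -1.    -0.002]]
1 rotvec tool /0.08 [ 2.000e-02 -1.671e+01 -1.000e-02]
-1 rotvec tool /0.08 [1.000e-02 2.256e+01 2.000e-02]
```

send_rows(motion=[[[0, -0.37, 0, -0.95, -0.3, -0.24, 1], [0, -0.37, 0, -0.95, -0.3, -0.24, 1], [0, -0.37, 0, -0.95, -0.3, -0.24, 1], [0, -0.37, 0, -0.95, -0.3, -0.24, 1], [0, -0.37, 0, -0.95, -0.3, -0.24, 1]]], force=20)

```text
clock: 0.52
tool_pos: [0.2656, -0.5405, 0.2825]
eef_rot: [-0.158, 0.69, -0.689, 0.157]
contact_force: [-0.1, -0.8, 0.6]
opening: 0.648
```

send_rows(motion=[[[0, -0.37, 0, -0.95, -0.3, -0.24, 1], [0, -0.37, 0, -0.95, -0.3, -0.24, 1], [0, -0.37, 0, -0.95, -0.3, -0.24, 1], [0, -0.37, 0, -0.95, -0.3, -0.24, 1], [0, -0.37, 0, -0.95, -0.3, -0.24, 1]]])

```text
clock: 0.93
tool_pos: [0.3369, -0.4734, 0.3126]
eef_rot: [-0.208, 0.676, -0.676, 0.208]
contact_force: [0.3, -0.0, -0.3]
opening: 0.267
```

send_rows(motion=[[[0, -0.37, 0, -0.95, -0.3, -0.24, 1], [0, -0.37, 0, -0.95, -0.3, -0.24, 1], [0, -0.37, 0, -0.95, -0.3, -0.24, 1], [0, -0.37, 0, -0.95, -0.3, -0.24, 1], [0, -0.37, 0, -0.95, -0.3, -0.24, 1]]])

```text
clock: 1.35
tool_pos: [0.3973, -0.3965, 0.3426]
eef_rot: [-0.258, 0.659, -0.658, 0.257]
contact_force: [0.1, 0.1, -0.0]
opening: 0.004
```

```bash
python3 -c "
from h import *
print(np.round(rel([.47,.165,.37]),3)); print(get_state()['q'])"
```

```text
t 1.35 pos [ 0.3973 -0.3965  0.3426] F [ 0.1  0.1 -0. ] open 0.003711998858341638
tool shift units [-21.71  -1.36 -18.17]
[[-0.735 -0.001  0.678]
 [-0.678  0.001 -0.735]
 [ 0.    -1.    -0.001]]
[ 0.90698841  0.5141878  -0.33544648  1.63281685  0.19023476  1.02776685
 -0.31244679]
```

Tracking as planned; continuing.

send_rows(motion=[[[0, -0.37, 0, -0.95, -0.3, -0.24, 1], [0, -0.37, 0, -0.95, -0.3, -0.24, 1], [0, -0.37, 0, -0.95, -0.3, -0.24, 1], [0, -0.37, 0, -0.95, -0.3, -0.24, 1], [0, -0.37, 0, -0.95, -0.3, -0.24, 1]]])

```text
clock: 1.77
tool_pos: [0.4458, -0.3115, 0.3726]
eef_rot: [-0.306, 0.638, -0.637, 0.305]
contact_force: [0.3, -0.2, 0.4]
opening: 0.003
```

send_rows(motion=[[[0, -0.37, 0, -0.95, 0, -0.24, 1], [0, -0.37, 0, -0.95, 0, -0.24, 1], [0, -0.37, 0, -0.95, 0, -0.24, 1], [0, -0.37, 0, -0.95, 0, -0.24, 1], [0, -0.37, 0, -0.95, 0, -0.24, 1]]])

```text
clock: 2.18
tool_pos: [0.4813, -0.2204, 0.3723]
eef_rot: [-0.352, 0.614, -0.613, 0.352]
contact_force: [0.6, -1.0, 0.3]
opening: 0.009
```

send_rows(motion=[[[0, -0.37, 0, -0.95, 0, -0.24, 1], [0, -0.37, 0, -0.95, 0, -0.24, 1], [0, -0.37, 0, -0.95, 0, -0.24, 1], [0, -0.37, 0, -0.95, 0, -0.24, 1], [0, -0.37, 0, -0.95, 0, -0.24, 1]]])

```text
clock: 2.6
tool_pos: [0.5029, -0.1249, 0.3723]
eef_rot: [-0.396, 0.586, -0.586, 0.396]
contact_force: [-0.1, 0.8, 0.5]
opening: 0.012
```

send_rows(motion=[[[0, -0.37, 0, -0.95, 0, -0.24, 1], [0, -0.37, 0, -0.95, 0, -0.24, 1], [0, -0.37, 0, -0.95, 0, -0.24, 1], [0, -0.37, 0, -0.95, 0, -0.24, 1], [0, -0.37, 0, -0.95, 0, -0.24, 1]]])

```text
clock: 3.02
tool_pos: [0.5103, -0.0274, 0.3723]
eef_rot: [-0.439, 0.555, -0.555, 0.438]
contact_force: [-0.2, 0.2, -0.3]
opening: 0.007
```

send_rows(motion=[[[0, -0.37, 0, -0.95, 0, -0.24, 1], [0, -0.37, 0, -0.95, 0, -0.24, 1], [0, -0.37, 0, -0.95, 0, -0.24, 1], [0, -0.37, 0, -0.95, 0, -0.24, 1], [0, -0.37, 0, -0.95, 0, -0.24, 1]]])

```text
clock: 3.43
tool_pos: [0.5032, 0.0702, 0.3723]
eef_rot: [-0.478, 0.521, -0.521, 0.478]
contact_force: [0.7, 0.5, 0.1]
opening: 0.008
```

```bash
python3 -c "
from h import *
R=rel([.47,.165,.2]);P=np.load('P.npy')[:3]
z=Rn.from_euler('z',P[2]).apply([1,0,0]); y=np.array([0,0,-1.]); x=np.cross(y,z)
print(Rn.from_matrix(R.T@np.c_[x,y,z]).as_rotvec()/.08)
print(get_state()['q'])"
```

```text
t 3.43 pos [0.5032 0.0702 0.3723] F [0.7 0.5 0.1] open 0.007893567143558954
tool shift units [-4.59  8.62 -2.05]
[ 0.01008968 -1.8935514   0.00384747]
[ 0.16375998  0.43748051 -0.60072948  1.72278448  0.27677478  1.06802343
 -0.61362526]
```

send_rows(motion=[[[0, -0.38, 0, -0.95, 0, -0.25, 1], [0, -0.38, 0, -0.95, 0, -0.25, 1], [0, -0.38, 0, -0.95, 0, -0.25, 1], [0, -0.38, 0, -0.95, 0, -0.25, 1], [0, -0.38, 0, -0.95, 0, -0.25, 1]]])

```text
clock: 3.85
tool_pos: [0.4806, 0.1656, 0.3723]
eef_rot: [0.517, -0.483, 0.483, -0.516]
contact_force: [0.8, 0.5, -0.2]
opening: 0.005
```

send_rows(motion=[[[0, 0, 0, 0, 1, 0, 1], [0, 0, 0, 0, 1, 0, 1], [0, 0, 0, 0, 1, 0, 1], [0, 0, 0, 0, 1, 0, 1], [0, 0, 0, 0, 1, 0, 1]]])

```text
clock: 4.27
tool_pos: [0.4808, 0.1647, 0.2715]
eef_rot: [0.516, -0.484, 0.483, -0.516]
contact_force: [0.1, -0.2, -0.3]
opening: 0.006
```

send_rows(motion=[[[0, 0, 0, 0, 1, 0, 1], [0, 0, 0, 0, 1, 0, 1], [0, 0, 0, 0, 1, 0, 1], [0, 0, 0, 0, 1, 0, 1], [0, 0, 0, 0, 1, 0, 1]]])

```text
clock: 4.68
tool_pos: [0.4809, 0.1647, 0.1715]
eef_rot: [0.516, -0.484, 0.483, -0.516]
contact_force: [0.3, -0.3, -0.3]
opening: 0.004
```

```bash
python3 - <<'E'
from h import *
from plant import imaging
import cv2
rel([.47,.165,.1])
for n in("scene","wrist"):
    d=imaging.snapshot(n); cv2.imwrite(f"pics/{n}1.png",d["img"][:,:,::-1])
s=get_state();R=Rn.from_quat(s["eef_rot"]).as_matrix()
H=np.array(d["hand_eye"]);P=np.load("P.npy")[:3]
for sx,sy in((-22,152),(22,152),(22,188),(-22,188),(0,170)):
    X=W(P,(sx,sy,86))[0]; t=R.T@(X-s["tool_pos"]); c=np.linalg.inv(H)@np.r_[t,1]; p=d["camera_matrix"]@c[:3]; print(sx,sy,p[:2]/p[2])
E
```

```text
t 4.68 pos [0.4809 0.1647 0.1715] F [ 0.3 -0.3 -0.3] open 0.00432550628000552
tool shift units [-0.05  3.58 -0.54]
-22 152 [268.51573261 237.29788215]
22 152 [335.96617496 237.3898187 ]
22 188 [336.85529819 184.07602124]
-22 188 [266.06187416 184.03119159]
0 170 [301.8428835  211.34318117]
```

View pics/scene1.png

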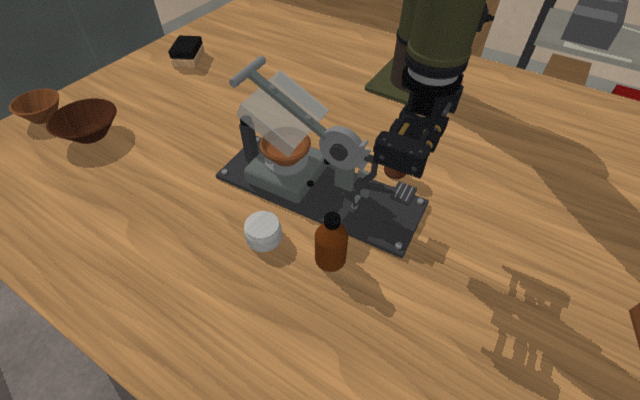

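View pics/wrist1.png

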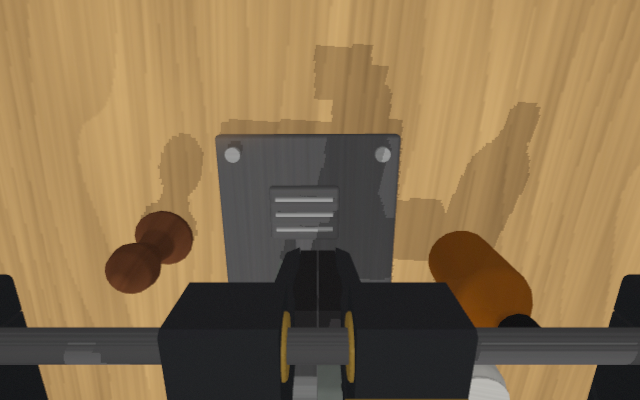

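send_rows(motion=[[[0, 0, 0, 0, 0.6, -0.1, 1], [0, 0, 0, 0, 0.7, -0.1, 1], [0, 0, 0, 0, 0.7, -0.1, 1], [0, 0, 0, 0, 0.7, -0.1, 1], [0, 0, 0, 0, 0.5, -0.1, 1]]])

```text
clock: 5.2
tool_pos: [0.4715, 0.1644, 0.1088]
eef_rot: [-0.516, 0.483, -0.484, 0.516]
contact_force: [-0.4, -0.9, -0.4]
opening: 0.002
```

send_rows(motion=[[[0, 0, 0, 0, 0.3, 0, 1], [0, 0, 0, 0, 0.3, 0, 1], [0, 0, 0, 0, 0.3, 0, 1], [0, 0, 0, 0, 0.3, 0, 1], [0, 0, 0, 0, 0.2, 0, 1]]])

```text
clock: 5.62
tool_pos: [0.4715, 0.1642, 0.0804]
eef_rot: [-0.516, 0.483, -0.484, 0.516]
contact_force: [0.9, -0.6, 0.6]
opening: 0.004
```

```bash
python3 - <<'E'
from h import *
from plant import imaging
import cv2
rel([.47,.165,.076])
d=imaging.snapshot("scene"); cv2.imwrite("pics/scene2.png",cv2.resize(d["img"][50:260,205:455,::-1],None,fx=3.2,fy=2.8))
E
```

```text
t 5.62 pos [0.4715 0.1642 0.0804] F [ 0.9 -0.6  0.6] open 0.004423546423763759
tool shift units [-0.04  0.22 -0.07]
```

View pics/scene2.png

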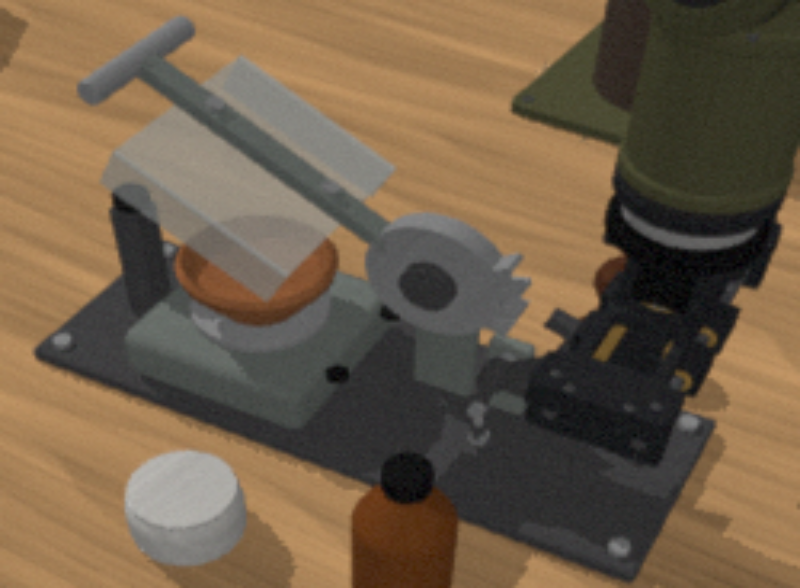

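Contact force has dropped to near zero and the pawl nose (565,325 in the zoom) is out from the teeth. I'll lift straight up and check.

send_rows(motion=[[[0, 0, 0, 0, -0.5, 0, 1], [0, 0, 0, 0, -1, 0, 1], [0, 0, 0, 0, -1, 0, 1], [0, 0, 0, 0, -1, 0, 1], [0, 0, 0, 0, -1, 0, 1]]])

```text
clock: 6.08
tool_pos: [0.471, 0.1636, 0.1716]
eef_rot: [0.516, -0.484, 0.484, -0.515]
contact_force: [0.6, -0.3, -0.4]
opening: -0.002
```

```bash
python3 - <<'E'
from h import *
from plant import imaging
import cv2
s=get_state(); rel([.47,.165,.076])
for n in("scene","wrist"):
    d=imaging.snapshot(n); cv2.imwrite(f"pics/{n}3.png",cv2.resize(d["img"][50:260,205:455,::-1],None,fx=3.2,fy=2.8))
R=Rn.from_quat(s["eef_rot"]).as_matrix()
H=np.array(d["hand_eye"]);P=np.load("P.npy")[:3]
for a in(0,.1,.2,.32):
  for sx,sy in((-22,152),(22,152),(22,188),(-22,188)):
    r=np.array([sy-87,21.]); c,sn=np.cos(a),np.sin(a); q=(sx,87+c*r[0]+sn*r[1],65-sn*r[0]+c*r[1])
    X=W(P,q)[0]; t=R.T@(X-s["tool_pos"]); k=np.linalg.inv(H)@np.r_[t,1]; p=d["camera_matrix"]@k[:3]; p=p[:2]/p[2]; ps=proj("scene",X)[0]
    print(a,sx,sy,"wristcrop",((p-[205,50])*[3.2,2.8]).round(),"scenecrop",((ps-[205,50])*[3.2,2.8]).round())
E
```

```text
t 6.08 pos [0.471  0.1636 0.1716] F [ 0.6 -0.3 -0.4] open -0.0015399766886763022
tool shift units [-0.08  4.78 -0.04]
0 -22 152 wristcrop [242. 524.] scenecrop [622. 365.]
0 22 152 wristcrop [457. 524.] scenecrop [594. 409.]
0 22 188 wristcrop [461. 376.] scenecrop [657. 431.]
0 -22 188 wristcrop [236. 376.] scenecrop [683. 384.]
0.1 -22 152 wristcrop [245. 506.] scenecrop [623. 373.]
0.1 22 152 wristcrop [454. 506.] scenecrop [595. 417.]
0.1 22 188 wristcrop [457. 357.] scenecrop [656. 442.]
0.1 -22 188 wristcrop [241. 358.] scenecrop [682. 396.]
0.2 -22 152 wristcrop [248. 492.] scenecrop [623. 380.]
0.2 22 152 wristcrop [452. 491.] scenecrop [595. 425.]
0.2 22 188 wristcrop [453. 345.] scenecrop [653. 453.]
0.2 -22 188 wristcrop [246. 345.] scenecrop [680. 407.]
0.32 -22 152 wristcrop [251. 478.] scenecrop [622. 389.]
0.32 22 152 wristcrop [449. 478.] scenecrop [594. 434.]
0.32 22 188 wristcrop [449. 336.] scenecrop [648. 465.]
0.32 -22 188 wristcrop [251. 336.] scenecrop [674. 419.]
```

View pics/scene3.png

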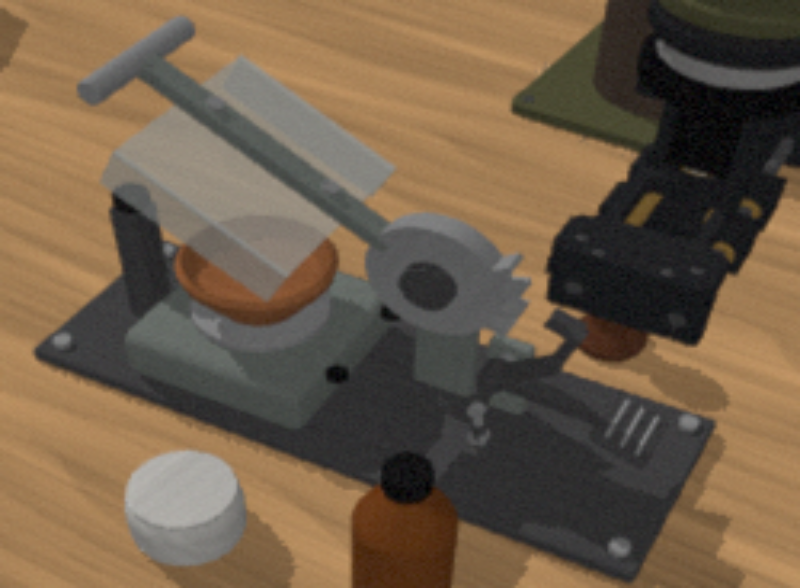

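View pics/wrist3.png

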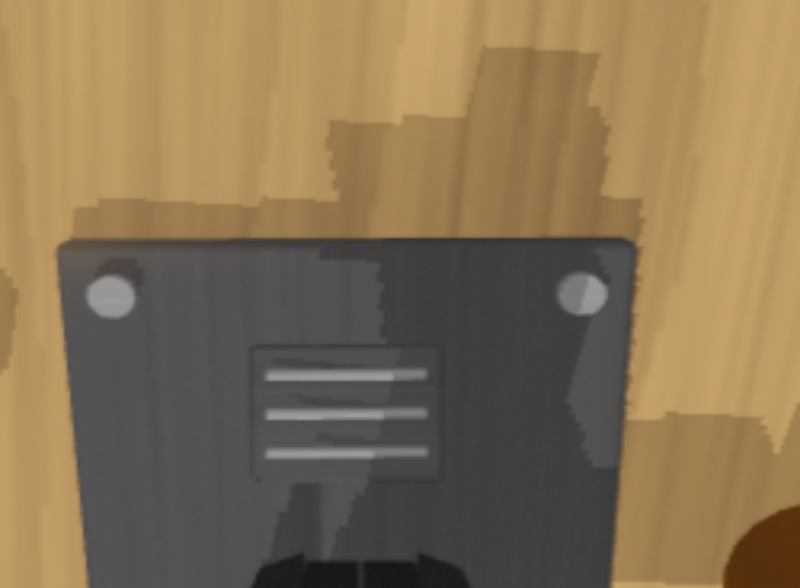

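Pawl plate sits at (250–441, 346–480) in the wrist crop, matching the predicted 0.32 rad; the nose is well clear. Now to the bar.

send_rows(motion=[[[0, 0, 0, 0, -1, 0, 1], [0, 0, 0, 0, -1, 0, 1], [0, 0, 0, 0, -1, 0, 1], [0, 0, 0, 0, -1, 0, 1], [0, 0, 0, 0, -1, 0, 1]]])

```text
clock: 6.6
tool_pos: [0.4708, 0.1635, 0.2707]
eef_rot: [0.517, -0.484, 0.484, -0.515]
contact_force: [-0.4, -0.2, -0.2]
opening: 0.009
```

send_rows(motion=[[[0, 0, 0, 0, -1, 0, 1], [0, 0, 0, 0, -1, 0, 1], [0, 0, 0, 0, -0.5, 0, 1], [0, 0, 0, 0, 0, 0, 1], [0, 0, 0, 0, 0, 0, 1]]])

```text
clock: 7.02
tool_pos: [0.471, 0.1638, 0.3199]
eef_rot: [0.516, -0.484, 0.484, -0.516]
contact_force: [0.7, -0.7, -0.6]
opening: 0.003
```

```bash
python3 -c "
from h import *
print(rel([.490,-.1445,.2556]).round(3))"
```

```text
t 7.02 pos [0.471  0.1638 0.3199] F [ 0.7 -0.7 -0.6] open 0.0028336074088240056
tool shift units [15.44  3.23 -0.04]
[[ 0.064 -0.     0.998]
 [-0.998 -0.001  0.064]
 [ 0.001 -1.    -0.001]]
```

send_rows(motion=[[[0, 0, 0, 1, 0, 0, 1], [0, 0, 0, 1, 0, 0, 1], [0, 0, 0, 1, 0, 0, 1], [0, 0, 0, 1, 0, 0, 1], [0, 0, 0, 1, 0, 0, 1]]])

```text
clock: 7.43
tool_pos: [0.4767, 0.0631, 0.3189]
eef_rot: [0.517, -0.484, 0.483, -0.515]
contact_force: [0.0, -0.4, 0.7]
opening: 0.008
```

send_rows(motion=[[[0, 0, 0, 1, 0, 0, 1], [0, 0, 0, 1, 0, 0, 1], [0, 0, 0, 1, 0, 0, 1], [0, 0, 0, 1, 0, 0, 1], [0, 0, 0, 1, 0, 0, 1]]])

```text
clock: 7.85
tool_pos: [0.4831, -0.0366, 0.3189]
eef_rot: [0.517, -0.484, 0.483, -0.515]
contact_force: [-0.5, 0.0, 0.1]
opening: 0.005
```

send_rows(motion=[[[0, 0, 0, 1, 0, 0, 1], [0, 0, 0, 1, 0, 0, 1], [0, 0, 0, 1, 0, 0, 1], [0, 0, 0, 1, 0, 0, 1], [0, 0, 0, 1, 0, 0, 1]]])

```text
clock: 8.27
tool_pos: [0.4896, -0.1363, 0.3188]
eef_rot: [0.517, -0.484, 0.483, -0.515]
contact_force: [0.4, 0.4, -0.0]
opening: 0.006
```

send_rows(motion=[[[0, 0, 0, 0.4, 0.5, 0, 1], [0, 0, 0, 0.1, 0.5, 0, 1], [0, 0, 0, 0, 0.5, 0, 1], [0, 0, 0, 0, 0.5, 0, 1], [0, 0, 0, 0, 0.3, 0, 1]]])

```text
clock: 8.68
tool_pos: [0.4903, -0.1434, 0.2727]
eef_rot: [0.517, -0.484, 0.482, -0.516]
contact_force: [-0.4, -0.1, 0.6]
opening: 0.005
```

```bash
python3 - <<'E'
from h import *
from plant import imaging
import cv2
s=get_state(); rel([.49,-.1445,.2556])
a=imaging.snapshot("scene")["img"][30:180,190:390,::-1]
d=imaging.snapshot("wrist"); b=d["img"][:,:,::-1]
cv2.imwrite("pics/c4.png",np.hstack([cv2.resize(a,(400,300)),cv2.resize(b,(400,300))]))
P=np.load("P.npy")
R=Rn.from_quat(s["eef_rot"]).as_matrix();H=np.array(d["hand_eye"])
g=P[3]
for sx in(-45,45):
    X=W(P[:3],(sx,45-210*np.cos(g),135+210*np.sin(g)))[0]; t=R.T@(X-s["tool_pos"]); k=np.linalg.inv(H)@np.r_[t,1]; p=d["camera_matrix"]@k[:3]; print((p[:2]/p[2])*[400/640,.75]+[400,0])
E
```

```text
t 8.68 pos [ 0.4903 -0.1434  0.2727] F [-0.4 -0.1  0.6] open 0.005009986923562193
tool shift units [ 0.05  0.86 -0.02]
[543.03341133 184.76228243]
[651.1538922  185.05654071]
```

View pics/c4.png

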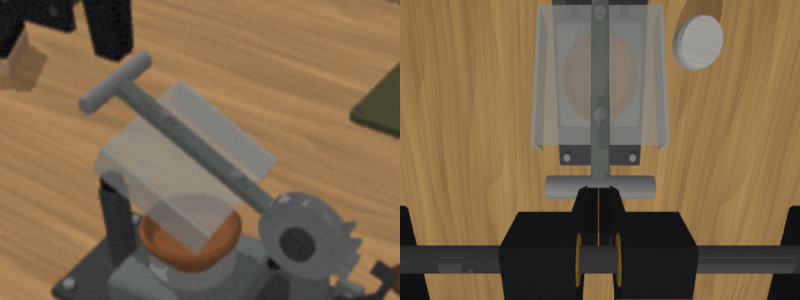

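Bar seen at (545–656, 187), within 2–4 px of the prediction; fingertips above its middle. Pushing down along the arc.

send_rows(motion=[[[0, 0, 0, 0, 0.4, 0, 1], [0, 0, 0, 0.05, 0.4, 0, 1], [0, 0, 0, 0.14, 0.3, 0, 1], [0, 0, 0, 0.14, 0.3, 0, 1], [0, 0, 0, 0.13, 0.3, 0, 1]]])

```text
clock: 9.2
tool_pos: [0.4922, -0.1543, 0.2404]
eef_rot: [-0.516, 0.483, -0.484, 0.516]
contact_force: [0.5, 1.8, 2.5]
opening: 0.007
```

send_rows(motion=[[[0, 0, 0, 0.13, 0.3, 0, 1], [0, 0, 0, 0.12, 0.3, 0, 1], [0, 0, 0, 0.11, 0.3, 0, 1], [0, 0, 0, 0.1, 0.3, 0, 1], [0, 0, 0, 0.09, 0.3, 0, 1]]])

```text
clock: 9.62
tool_pos: [0.493, -0.1657, 0.2103]
eef_rot: [-0.516, 0.483, -0.484, 0.516]
contact_force: [1.6, 0.4, 2.9]
opening: 0.005
```

```bash
python3 - <<'E'
from h import *
from plant import imaging
import cv2
P=np.load("P.npy"); s=get_state(); g=np.arcsin((s["tool_pos"][2]-.157)/.210); print("g",g,W(P[:3],(0,45-210*np.cos(g),0)))
rel([.492,-.169,.157])
a=imaging.snapshot("scene")["img"][30:240,190:440,::-1]
cv2.imwrite("pics/c5.png",cv2.resize(a,(700,588)))
E
```

```text
g 0.256530580400638 [[ 0.49148942 -0.16221067  0.        ]]
t 9.62 pos [ 0.493  -0.1657  0.2103] F [1.6 0.4 2.9] open 0.005096086431718354
tool shift units [ 0.16  2.66 -0.06]
```

View pics/c5.png

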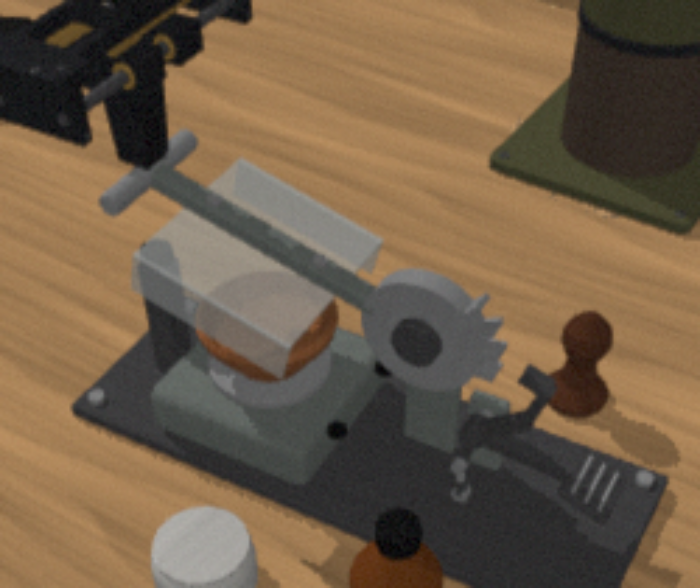

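Guard follows the fingertips with about 3 N and the pawl stays free. Continuing.

send_rows(motion=[[[0, 0, 0, 0.04, 0.3, 0, 1], [0, 0, 0, 0.04, 0.3, 0, 1], [0, 0, 0, 0.03, 0.3, 0, 1], [0, 0, 0, 0.02, 0.3, 0, 1], [0, 0, 0, 0.02, 0.3, 0, 1]]])

```text
clock: 10.08
tool_pos: [0.4926, -0.1686, 0.1801]
eef_rot: [0.516, -0.484, 0.484, -0.516]
contact_force: [-0.8, -3.0, 3.8]
opening: 0.009
```

send_rows(motion=[[[0, 0, 0, 0, 0.3, 0, 1], [0, 0, 0, 0, 0.3, 0, 1], [0, 0, 0, 0, 0.3, 0, 1], [0, 0, 0, 0, 0.2, 0, 1], [0, 0, 0, 0, 0.1, 0, 1]]])

```text
clock: 10.5
tool_pos: [0.4926, -0.168, 0.1568]
eef_rot: [0.516, -0.483, 0.483, -0.516]
contact_force: [-4.8, -1.2, 26.7]
opening: 0.007
```

```bash
python3 - <<'E'
from h import *
from plant import imaging
import cv2
rel([.492,-.169,.157])
a=imaging.snapshot("scene")["img"][30:240,190:440,::-1]
cv2.imwrite("pics/c6.png",cv2.resize(a,(700,588)))
E
```

```text
t 10.5 pos [ 0.4926 -0.168   0.1568] F [-4.8 -1.2 26.7] open 0.00715112954211352
tool shift units [ 0.05 -0.01 -0.04]
```

View pics/c6.png

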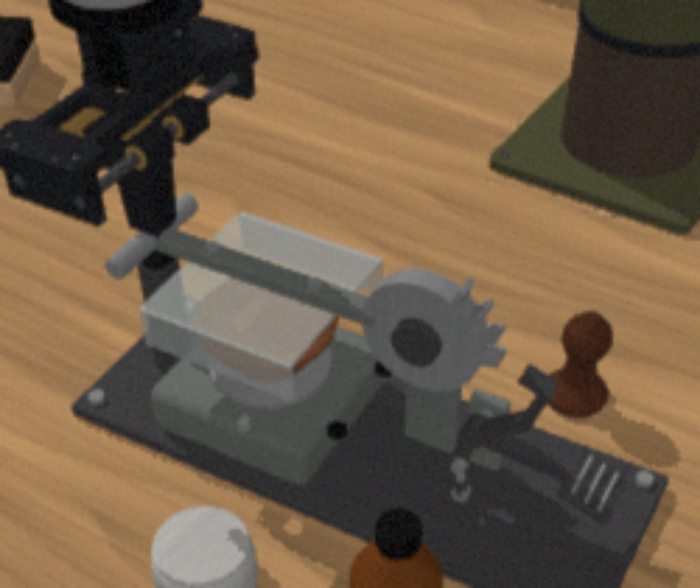

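The arm is level on the stop post with 27 N reaction at the expected height. Short dwell, then retreat.

send_rows(motion=[[[0, 0, 0, 0, 0, 0, 1], [0, 0, 0, 0, 0, 0, 1], [0, 0, 0, 0, 0, 0, 1], [0, 0, 0, 0, -0.3, 0, 1], [0, 0, 0, 0, -0.5, 0, 1]]])

```text
clock: 10.97
tool_pos: [0.4917, -0.1672, 0.1721]
eef_rot: [0.516, -0.484, 0.482, -0.516]
contact_force: [1.0, -0.4, -0.0]
opening: 0.0
```

send_rows(motion=[[[0, 0, 0, 0, -1, 0, 1], [0, 0, 0, 0, -1, 0, 1], [0, 0, 0, 0, -1, 0, 1], [0, 0, 0, 0, -1, 0, 1], [0, 0, 0, 0, -1, 0, 1]]])

```text
clock: 11.38
tool_pos: [0.4924, -0.1673, 0.274]
eef_rot: [-0.516, 0.484, -0.483, 0.517]
contact_force: [-0.1, -0.2, 0.3]
opening: 0.002
```

send_rows(motion=[[[0, 0, 0, 0, -0.5, 0, 1], [0, 0, 0, 0, 0, 0, 1], [0, 0, 0, 0, 0, 0, 1], [0, 0, 0, 0, 0, 0, 1], [0, 0, 0, 0, 0, 0, 1]]])

```text
clock: 11.8
tool_pos: [0.492, -0.1681, 0.2815]
eef_rot: [0.516, -0.484, 0.483, -0.516]
contact_force: [-0.1, -0.4, -0.6]
opening: 0.004
```

```bash
python3 - <<'E'
from h import *
from plant import imaging
import cv2
s=get_state(); rel([.492,-.169,.157])
a=imaging.snapshot("scene")["img"][30:240,190:440,::-1]
d=imaging.snapshot("wrist")
cv2.imwrite("pics/c7.png",np.hstack([cv2.resize(a,(400,336)),cv2.resize(d["img"][:,:,::-1],(400,336))]))
P=np.load("P.npy")
R=Rn.from_quat(s["eef_rot"]).as_matrix();H=np.array(d["hand_eye"])
for g in (0,.05,.1):
  for sx in(-45,45):
    X=W(P[:3],(sx,45-210*np.cos(g),135+210*np.sin(g)))[0]; t=R.T@(X-s["tool_pos"]); k=np.linalg.inv(H)@np.r_[t,1]; p=d["camera_matrix"]@k[:3]; print(g,(p[:2]/p[2])*[400/640,.84]+[400,0],(proj("scene",X)[0]-[190,30])*1.6)
E
```

```text
t 11.8 pos [ 0.492  -0.1681  0.2815] F [-0.1 -0.4 -0.6] open 0.0040719195458964515
tool shift units [0.05 6.22 0.01]
0 [562.68414672 159.06412931] [110.25726992 114.44515732]
0 [632.59872426 159.03129828] [ 66.57206453 153.65655063]
0.05 [561.38644538 161.91733294] [109.47206657 107.35161075]
0.05 [633.82477187 161.88495434] [ 65.23506064 146.48088217]
0.1 [559.9721008  164.41305471] [109.02421106 100.24238904]
0.1 [635.16081591 164.38093346] [ 64.2386788  139.29466299]
```

View pics/c7.png

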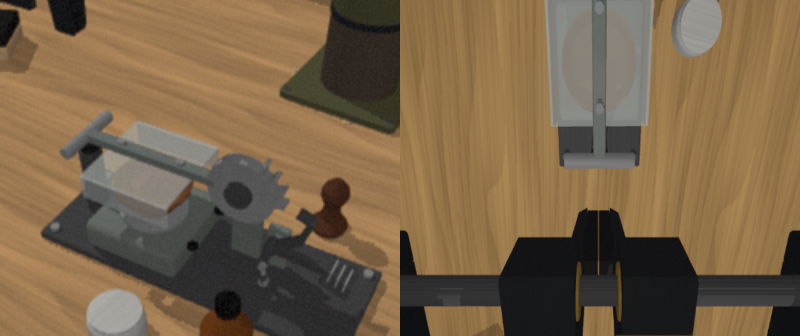

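Bar ends in the scene crop are at about (107,118) and (68,152), which matches 0 rad rather than 0.05. The pawl is still swung out and the bystanders are in place.

```bash
python3 -c "
from plant import job
print(job.finish_job())"
```

```text
the job is handed in; nothing more can be done
None
```

The pawl is free, the guard is down on its stop post, and I handed the job in at about 12 s of the 46 s. `finish_job()` gave no verdict.

- **Pawl:** I pressed the thumb plate down about 20 mm with closed fingertips and the pawl flipped over. The wrist view then matched its end stop at 0.32 rad to within a few pixels. It was still swung clear in the last picture.
- **Guard:** I pushed the cross bar down along its arc with about 3–4 N, ending with a 27 N reaction on the post. That reaction came with the TCP 0.2 mm from the height predicted for a level guard. After I retreated, the bar's position in both cameras matched 0 rad, with residuals of a few pixels.
- **Bystanders:** The tin, bottle and finial look unmoved in the final picture. I judged that by eye and did not re-measure them.
- **Robot:** It was about 12 cm above the bar with no contact force at hand-in.

No checks failed. The initial station fit had residuals of about 1–3 pixels (roughly 2–5 mm). During the push the tip ran about 3.5 mm past the bar's centre; I brought it back in line in the next rows.

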